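# Close the hardener tin

## Robot

A 6-joint arm with a two-finger parallel gripper is mounted at the origin on the work surface. World frame = base frame: x ahead of the robot, y to its left, z up, the work surface at z = 0. Lengths are in m, angles in rad, forces in N, time in s.
With the tool pointing down it reaches from about 0.275 to 0.75 m from the base axis. Payload 10.2 kg.
Tool frame: the origin (TCP) lies midway between the tips of the shut fingers; the grasp point (between the pads) lies 19 mm behind it (env.hold_point_z is the distance from the TCP to the grasp point, in m); x points along the fingers, z is the direction in which the jaws open and shut, and the axes are right-handed (so a half turn about x gives the same grasp; the last joint's range is limited). The gripper opens to 85 mm and grips with 20 to 120 N. Pads are 22 mm wide; open, the fingers measure 114 mm over their backs; the gripper's body (76 mm by 85 mm) begins 54 mm behind the grasp point. The pads swing forward as they close: fully open they stand 13 mm farther back than shut.
Start: joints at [0.983, 0.313, 1.498, -0, 1.331, -0.223], TCP at [0.187, 0.49, 0.231] pointing down, gripper open.
Joint ranges: [-2.94, 2.94], [-0.97, 2.17], [0.19, 2.56], [-1.23, 4.37], [0.02, 3.11], [-2.88, 2.88]. Speed limits (rad/s): [2.39, 2.39, 3.01, 3.14, 3.14, 3.14].

## Interface

Orientations are given as a unit quaternion [x, y, z, w].
In Python, from bench import env, kinematics, monitor, eyes, job gives the robot as it stands. The module is installed in compiled form; this text tells all that it offers. Calls block until the motion is done:
- env.reach(position, orientation): joint-space move of the TCP to a pose.
- env.movel(position, velocity=0.15, frame=None, guard=None): straight line of the TCP; frame=None keeps the orientation; velocity is the mean speed in m/s. With guard (N) it stops when the force on the tool has changed by that much, and returns True; else False.
- env.set_joints(angles): joint-space move.
- env.release() and env.close_gripper(effort=None): open the fingers fully, or close them until they stop; effort is the grip in N (None keeps the last).
- env.hold(seconds).
- kinematics.ik(position, orientation): joint angles nearest the present ones, or None.
- monitor.sense(): the state.
- eyes.grab_frame(name): name is "side" or "top"; returns a dict with "frame" (420x560x3 uint8, red, green, blue), "mtx" (3x3 intrinsics, pixels), "view" (4x4, takes a point from world to camera coordinates). Camera axes: x right, y down, z forward; pixel columns grow to the right and rows downward; lengths in m; the calibration is good to about 2 mm. A picture is of the moment at which its call begins. There is no depth.
A pose or a line that the arm cannot do raises env.MotionError and nothing moves.
- job.hand_in(): hands the job in, once; it reports no verdict.
The state is a dict: "clock": time; "joints": joint angles; "qvel": joint speeds; "joint_efforts": joint torques, N m; "position": TCP position; "ee_rot": TCP orientation; "contact_force": force on the tool from outside, world axes, zero at the start; "ft_torque": the same for the moment, N m; "finger_gap": opening from 0.0 (shut) to 1.0 (fully open).
Only numpy, scipy, OpenCV 4.12 (cv2) and the standard library are available. Lean on these libraries where they do the work, as an engineer would, in place of code of your own. Each camera call takes 0.05 s, during which the arm holds its last target. There are 200 camera calls.

## Task

Somebody left the blue hardener tin with its orange screw cap loose. Take the tin by its body, not by the loose cap, and carry it upright into the yellow cradle; then twist the cap clockwise until it is fully home, and let go. The tin is thin sheet metal, so grip it and its cap lightly, and leave everything else on the bench where it is.

Things in the scene. Friction and masses are not known exactly. Their poses are not given: they have to be found in the camera images.
- tin: Loose oblong hardener tin, blue label with white stripe, upright, 0.3 to 0.6 kg. Body 95 mm long (its x), 52 mm thick (its y: grip the wide faces), 125 mm high to its flat top; the cap stands in the middle of the top, up to 154 mm. A red mark on the top lies on its +x side. Origin: centre of underside. Thin sheet: it dents above 80 N from both fingers together; set the grip to 20-30 N.
- cap_grip: Orange ribbed round screw cap of the blue tin, diameter 40 mm, 26 mm high, from 128 to 154 mm above the tin's underside, on the tin's z axis. Origin: centre of the cap's underside; x along the white line on its top. Turns with joint cap, cannot come off. Same force limit.
- cap (a joint): Turn of the orange cap, rad: 0 = fully home (a hard stop; the white line on the cap then points at the tin's red mark), growing as it unscrews (anticlockwise from above), at most 3.3. Starts 1.8 to 2.7, so it takes two or more grasps. Friction 0.1 N m: the tin spins along unless the cradle holds it.
- cradle_floor (a point): Centre of the floor of the yellow cradle's pocket, 6 mm above the bench. Cradle fixed to the bench: open-topped pocket 105 mm long (this frame's x) by 62 mm wide (y), black floor; walls 8 mm thick, top 40 mm above the bench; base plate 150 by 100 mm. The tin fits either way round, long side along the pocket's.
- tin_b: Bystander: a tin of the same shape and size with green label and black cap, closed (one rigid piece). Origin: centre of its underside.
- paint_tin: Bystander: round paint tin, blue and white label, diameter 97 mm, 108 mm high. Origin: centre of its underside.
- cup: Bystander: empty white plastic mixing cup, rim diameter 84 mm, 95 mm high. Origin: centre of its underside.
- sprayer: Bystander: white pump sprayer with red head, diameter 84 mm, 250 mm high. Origin: centre of its underside.
- stirrer: Bystander: flat stirring spatula, 200 mm long, lying along its x. Origin: centre of its underside.
- opener: Bystander: red-handled screwdriver-like tin opener, 190 mm long, lying along its x. Origin: centre of its underside.

How it is judged:
By the outcome, as a careful person would: the job done as asked, in the order asked, and still so for the second after the job is handed in, with the robot touching nothing.
It also fails if it takes over 58 s, if anything falls off the work surface, if the arm or the gripper's body presses on something with over 40 N, if the wrist force passes 120 N, or if a joint passes its speed limit or range.

## Working session

There is one attempt and no reset: what is moved stays moved. The work goes in short steps, each a Python script; the robot and the scene stay as the last script left them, time stands still between calls to the robot, and variables do not carry over. Pictures are saved under pics/ and viewed, about 8 in all and at most 12, crops included, and the job is handed in when it is done.

```bash
mkdir -p pics; cat > h.py <<'E'
import numpy as np, cv2
from bench import env, kinematics, monitor, eyes, job
def snap(name,tag=None):
    d=eyes.grab_frame(name)
    if tag: cv2.imwrite(f'pics/{tag}.png',cv2.cvtColor(d['frame'],cv2.COLOR_RGB2BGR))
    return d
def ray(d,uv):
    R=d['view'][:3,:3];t=d['view'][:3,3];c=-R.T@t
    v=R.T@np.linalg.solve(d['mtx'],np.array([uv[0],uv[1],1.]));return c,v
def onplane(d,uv,z):
    c,v=ray(d,uv);return c+v*(z-c[2])/v[2]
def proj(d,p):
    q=d['mtx']@(d['view'][:3,:3]@np.array(p)+d['view'][:3,3]);return q[:2]/q[2]
def sp():
    s=monitor.sense();print({k:np.round(s[k],3).tolist() for k in('clock','joints','position','ee_rot','contact_force','ft_torque','finger_gap')});return s
E
python3 - <<'E'
from h import *
a=snap('top','top0');b=snap('side','side0')
for d in(a,b): print(ray(d,(280,210)),d['mtx'][0,0])
sp();print(env.hold_point_z)
E
```

```text
(array([0.37741832, 0.10613637, 1.10227725]), array([ 0.21830245, -0.00437667, -0.97605746])) 384.52570745210545
(array([ 0.26964684, -0.97478049,  0.77658288]), array([ 0.23753304,  0.83298644, -0.50002015])) 408.89177186506146
{'clock': 0.1, 'joints': [0.983, 0.313, 1.498, -0.0, 1.331, -0.223], 'position': [0.187, 0.49, 0.231], 'ee_rot': [-0.401, 0.583, 0.401, 0.582], 'contact_force': [-0.309, -0.505, -0.077], 'ft_torque': [0.046, -0.046, 0.015], 'finger_gap': 0.999}
0.0187
```

View pics/top0.png

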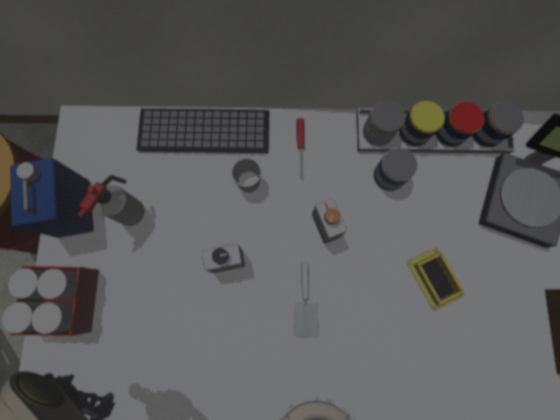

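View pics/side0.png

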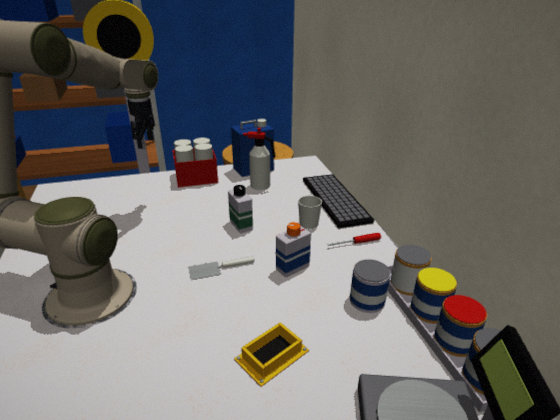

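The top view shows the tin near (330,220) with its orange cap at (332,215), and the cradle at (437,278). The green tin is at (222,258), the stirrer at (305,300) and the paint tin at (395,170).

```bash
cat >> h.py <<'E'
def masks(d):
    f=d['frame'];hsv=cv2.cvtColor(f,cv2.COLOR_RGB2HSV);return f,hsv
def cen(m):
    n,l,st,c=cv2.connectedComponentsWithStats(m.astype(np.uint8));return [(st[i,4],*np.round(c[i],1)) for i in np.argsort(-st[1:,4])[:4]+1] if n>1 else []
def crop(d,x0,y0,x1,y1,k,tag):
    im=cv2.resize(d['frame'][y0:y1,x0:x1],None,fx=k,fy=k,interpolation=cv2.INTER_CUBIC)
    im=cv2.convertScaleAbs(im,alpha=1.4);return cv2.cvtColor(im,cv2.COLOR_RGB2BGR)
E
python3 - <<'E'
from h import *
a=snap('top');b=snap('side')
c1=crop(a,300,185,360,255,8,'');c2=crop(b,265,210,325,280,8,'')
cv2.imwrite('pics/z1.png',np.hstack([c1[:,:390],c2[:,:400]])[:560])
for d in(a,b):
    f,h=masks(d)
    m=(h[...,0]>5)&(h[...,0]<16)&(h[...,1]>130)&(h[...,2]>90)
    print('cap',cen(m))
    m=((h[...,0]>=20)&(h[...,0]<=32)&(h[...,1]>140)&(h[...,2]>60))
    print('yel',cen(m))
f,h=masks(a)
m=(h[245:315,400:475,2]<60).astype(np.uint8)
cs,_=cv2.findContours(m,0,2);cm=max(cs,key=cv2.contourArea);r=cv2.minAreaRect(cm);bx=cv2.boxPoints(r)+[400,245];print('floor',r,bx)
P=[onplane(a,p,.006) for p in bx];print(np.round(P,4),np.mean(P,0))
m=((h[...,0]>=20)&(h[...,0]<=32)&(h[...,1]>140)&(h[...,2]>60))[240:320,390:480].astype(np.uint8)
cs,_=cv2.findContours(m,0,2);cm=max(cs,key=cv2.contourArea);bx=cv2.boxPoints(cv2.minAreaRect(cm))+[390,240]
P=np.array([onplane(a,p,.006) for p in bx]);print('base',np.round(P,4),P.mean(0))
E
```

```text
cap [(np.int32(52), np.float64(333.1), np.float64(214.1)), (np.int32(1), np.float64(456.0), np.float64(104.0)), (np.int32(1), np.float64(453.0), np.float64(107.0)), (np.int32(1), np.float64(451.0), np.float64(111.0))]
yel [(np.int32(3), np.float64(435.3), np.float64(108.0)), (np.int32(3), np.float64(438.7), np.float64(121.3)), (np.int32(2), np.float64(430.0), np.float64(111.5)), (np.int32(1), np.float64(418.0), np.float64(106.0))]
cap [(np.int32(339), np.float64(67.0), np.float64(149.5)), (np.int32(179), np.float64(151.7), np.float64(153.0)), (np.int32(148), np.float64(293.6), np.float64(228.8)), (np.int32(67), np.float64(78.7), np.float64(86.8))]
yel [(np.int32(1875), np.float64(270.3), np.float64(354.2)), (np.int32(1788), np.float64(118.7), np.float64(24.4)), (np.int32(725), np.float64(436.8), np.float64(279.4))]
floor ((39.71642303466797, 32.37513732910156), (39.144927978515625, 20.055530548095703), 60.01836013793945) [[421.24971771 265.43285179]
 [438.62152863 255.41065216]
 [458.18312836 289.31742096]
 [440.81131744 299.3396225 ]]
[[ 0.4682 -0.2987  0.006 ]
 [ 0.4971 -0.3498  0.006 ]
 [ 0.4039 -0.3962  0.006 ]
 [ 0.3761 -0.3459  0.006 ]] [ 0.43629519 -0.34766388  0.006     ]Traceback (most recent call last):
  File "<stdin>", line 16, in <module>
ValueError: max() iterable argument is empty
```

View pics/z1.png

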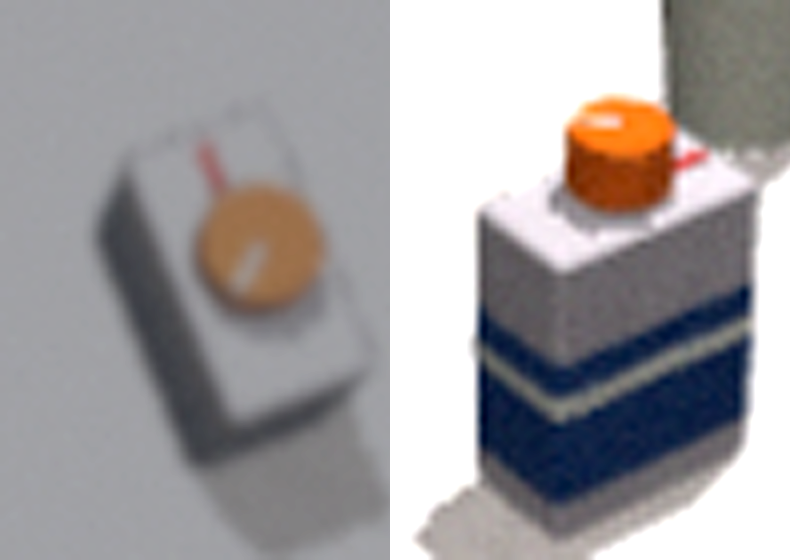

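The crops show the tin's top corners in the top view (zoom px): (135,158), (262,98), (368,362) and (238,420). The cap centre is at (262,248), its white line points down-left to (235,290), and the red mark is at (212,170). That puts the cap about 2.1 rad open.

```bash
python3 - <<'E'
from h import *
a=snap('top');b=snap('side')
c1=crop(a,405,240,470,315,7,'');c2=crop(b,230,318,314,384,5,'')
im=np.zeros((525,880,3),np.uint8);im[:525,:455]=c1;im[:330,456:876]=c2;cv2.imwrite('pics/z2.png',im[:,:800] if 0 else cv2.resize(im,None,fx=.9,fy=.9))
px=lambda p,o,k:((np.array(p)+.5)/k-.5+o)
o=[300,185]
T=np.array([onplane(a,px(p,o,8),.125) for p in [(135,158),(262,98),(368,362),(238,420)]]);print('tin top',T.round(4),T.mean(0))
e=T[[0,1]].mean(0)-T[[2,3]].mean(0);print('len',np.linalg.norm(e),'w',np.linalg.norm(T[0]-T[1]),np.linalg.norm(T[2]-T[3]),'yaw',np.arctan2(e[1],e[0]))
C=onplane(a,px((262,248),o,8),.154);L=onplane(a,px((236,288),o,8),.154);print('cap',C,'side',onplane(b,px((621-390,127),[265,210],8),.154),'line',np.arctan2(*(L-C)[[1,0]]))
S=np.array([onplane(b,px((p[0]-390,p[1]),[265,210],8),.125) for p in [(482,210),(562,270),(752,187)]]);print(S)
print('side ctr',(S[0]+S[2])/2,'edge yaw',np.arctan2(*(S[2]-S[1])[[1,0]]))
f,h=masks(a)
m=((f[...,0].astype(int)-f[...,2]>35)&(h[...,0]>=18))[240:320,395:480].astype(np.uint8)
m=cv2.morphologyEx(m,3,np.ones((3,3)));cs,_=cv2.findContours(m,0,2);cm=max(cs,key=cv2.contourArea);bx=cv2.boxPoints(cv2.minAreaRect(cm))+[395,240]
P=np.array([onplane(a,p,.006) for p in bx]);print('base',bx,np.round(P,4),P.mean(0))
E
```

```text
tin top [[ 0.6125  0.0068  0.125 ]
 [ 0.6334 -0.035   0.125 ]
 [ 0.5462 -0.0673  0.125 ]
 [ 0.5268 -0.0253  0.125 ]] [ 0.57972569 -0.03019748  0.125     ]
len 0.09225288584926739 w 0.04668837812163166 0.04629307471360392 yaw 0.35672705456319703
cap [ 0.57701643 -0.02986892  0.154     ] side [ 0.57866531 -0.0326089   0.154     ] line 2.5659992746321283
[[ 0.52811375 -0.02928134  0.125     ]
 [ 0.54518592 -0.07308643  0.125     ]
 [ 0.62690442 -0.04027173  0.125     ]]
side ctr [ 0.57750908 -0.03477653  0.125     ] edge yaw 0.3818485750625249
base [[407.03463936 262.18778419]
 [437.91157532 245.15223122]
 [464.76299286 293.82041931]
 [433.88605499 310.85597229]] [[ 0.4766 -0.2593  0.006 ]
 [ 0.5262 -0.3502  0.006 ]
 [ 0.392  -0.4133  0.006 ]
 [ 0.345  -0.3244  0.006 ]] [ 0.43497195 -0.33678928  0.006     ]
```

View pics/z2.png

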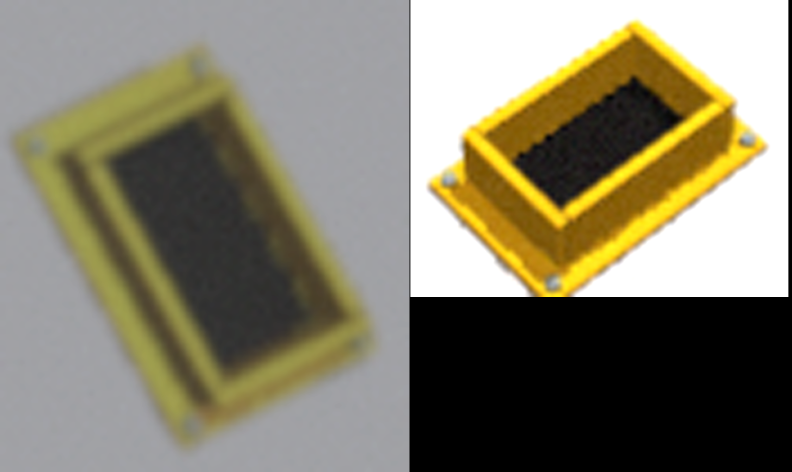

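```bash
python3 - <<'E'
from h import *
a=snap('top');b=snap('side')
pa=lambda p:(np.array(p)+.5)/6.3-.5+[405,240]
pb=lambda p:(np.array(p)-[410.4,0]+.5)/4.5-.5+[230,318]
def rep(n,T):
    e=(T[0]+T[1]-T[2]-T[3])/2;w=(T[0]-T[1]+T[3]-T[2])/2
    print(n,T.mean(0).round(4),'L',np.linalg.norm(e).round(4),'W',np.linalg.norm(w).round(4),'yaw',np.arctan2(e[1],e[0]).round(3),np.arctan2(-w[0],w[1]).round(3))
rep('top inner',np.array([onplane(a,pa(p),.04) for p in[(103,157),(225,98),(345,325),(222,380)]]))
rep('top outer',np.array([onplane(a,pa(p),.04) for p in[(70,152),(232,75),(372,340),(210,405)]]))
rep('side outer',np.array([onplane(b,pb(p),.04) for p in[(633,22),(735,102),(562,222),(463,132)]]))
# scale check
for d,pp in((a,pa),(b,pb)):pass
rep('base side',0*np.ones((4,3))+[onplane(b,pb(p),.006) for p in[(633,22),(766,147),(550,300),(429,185)]])
E
```

```text
top inner [ 0.4337 -0.3345  0.04  ] L 0.104 W 0.06 yaw 0.429 0.429
top outer [ 0.4326 -0.3332  0.04  ] L 0.1201 W 0.0784 yaw 0.438 0.409
side outer [ 0.4344 -0.3364  0.04  ] L 0.1152 W 0.0764 yaw 0.447 0.485
base side [ 0.4336 -0.3333  0.006 ] L 0.1499 W 0.1038 yaw 0.497 0.437
```

```bash
cat >> h.py <<'E'
from scipy.spatial.transform import Rotation as Ro
def q(a):
    x=np.array([0,0,-1.]);z=np.array([np.cos(a),np.sin(a),0]);return Ro.from_matrix(np.c_[x,np.cross(z,x),z]).as_quat()
TIN=np.array([.578,-.0315]);TY=.365;CR=np.array([.4340,-.3347]);CY=.435
E
python3 - <<'E'
from h import *
for s in(1,-1):
    for p,y in((TIN,TY),(CR,CY)):
        for z in(.088,.25):print(s,z,np.round(kinematics.ik([*p,z],q(y+s*np.pi/2)),2))
for k in range(-6,7):
    j=kinematics.ik([*CR,.128],q(CY+k*.5));print(k,None if j is None else np.round(j,2))
E
```

```text
1 0.088 [-0.26  0.57  1.5  -0.    1.07 -2.19]
1 0.25 [-0.26  0.42  1.3  -0.    1.42 -2.19]
1 0.088 [-0.87  0.52  1.6  -0.    1.02 -2.88]
1 0.25 [-0.87  0.35  1.4  -0.    1.39 -2.88]
-1 0.088 [-0.26  0.57  1.5  -0.    1.07  0.95]
-1 0.25 [-0.26  0.42  1.3  -0.    1.42  0.95]
-1 0.088 [-0.87  0.52  1.6  -0.    1.02  0.27]
-1 0.25 [-0.87  0.35  1.4  -0.    1.39  0.27]
-6 [-0.87  0.46  1.56 -0.    1.11  1.69]
-5 [-0.87  0.46  1.56 -0.    1.11  1.19]
-4 [-0.87  0.46  1.56 -0.    1.11  0.69]
-3 [-0.87  0.46  1.56 -0.    1.11  0.19]
-2 [-0.87  0.46  1.56 -0.    1.11 -0.31]
-1 [-0.87  0.46  1.56 -0.    1.11 -0.81]
0 [-0.87  0.46  1.56 -0.    1.11 -1.31]
1 [-0.87  0.46  1.56 -0.    1.11 -1.81]
2 [-0.87  0.46  1.56 -0.    1.11 -2.31]
3 [-0.87  0.46  1.56 -0.    1.11 -2.81]
4 None
5 [-0.87  0.46  1.56 -0.    1.11  2.48]
6 [-0.87  0.46  1.56 -0.    1.11  1.98]
```

```bash
python3 - <<'E'
from h import *
Q=q(TY-np.pi/2)
env.reach([*TIN,.21],Q)
print(env.movel([*TIN,.088],.12,guard=15))
sp()
env.close_gripper(25);s=sp()
a=snap('side');cv2.imwrite('pics/g1.png',crop(a,230,110,380,290,3,''))
E
```

```text
False
{'clock': 3.892, 'joints': [-0.257, 0.573, 1.502, 0.0, 1.065, 0.949], 'position': [0.578, -0.032, 0.089], 'ee_rot': [0.401, 0.582, -0.401, 0.583], 'contact_force': [0.616, 0.086, 0.534], 'ft_torque': [-0.036, 0.042, -0.045], 'finger_gap': 0.998}
{'clock': 4.292, 'joints': [-0.257, 0.573, 1.502, 0.0, 1.066, 0.949], 'position': [0.578, -0.031, 0.089], 'ee_rot': [0.401, 0.582, -0.401, 0.583], 'contact_force': [-0.94, 2.573, 4.599], 'ft_torque': [0.333, 0.213, -0.037], 'finger_gap': 0.604}
```

View pics/g1.png

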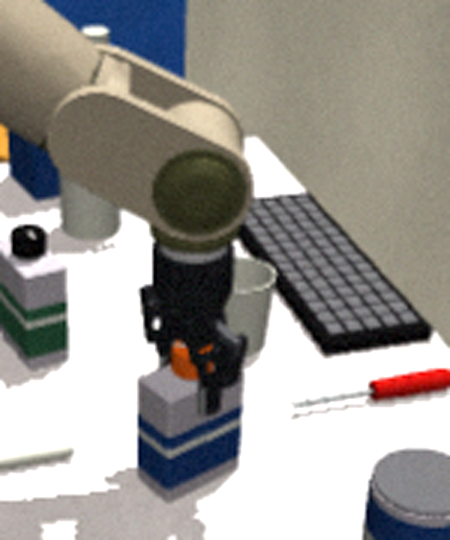

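The jaws hold the body faces (gap 51 mm) and sit clear of the cap, with the tin still upright. Next I lift it and carry it over the cradle.

```bash
python3 - <<'E'
from h import *
env.movel([*TIN,.215],.12)
env.reach([*CR,.215],q(CY-np.pi/2))
env.movel([*CR,.145],.15)
sp()
b=snap('side');a=snap('top')
im=np.zeros((560,800,3),np.uint8)
c=crop(b,220,250,330,385,4,'');im[:540,:440]=c
c=crop(a,395,230,480,330,4,'');im[:400,450:790]=c
cv2.imwrite('pics/g2.png',im)
E
```

```text
{'clock': 7.433, 'joints': [-0.87, 0.443, 1.545, 0.0, 1.152, 0.265], 'position': [0.435, -0.335, 0.146], 'ee_rot': [0.38, 0.596, -0.38, 0.597], 'contact_force': [0.571, -0.791, -5.071], 'ft_torque': [-0.059, -0.013, 0.028], 'finger_gap': 0.607}
```

View pics/g2.png

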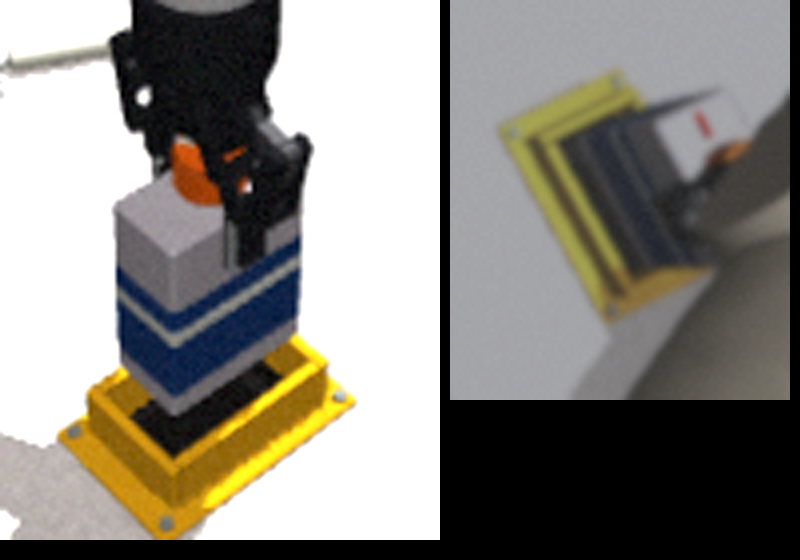

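```bash
python3 - <<'E'
from h import *
b=snap('side');px=lambda p:(np.array(p)+.5)/4-.5+[220,250]
z=.057
P=np.array([onplane(b,px(p),z) for p in[(121,363),(175,415),(299,330)]]);print('bottom',P,(P[0]+P[2])/2, np.linalg.norm(P[0]-P[1]),np.linalg.norm(P[2]-P[1]),np.arctan2(*(P[2]-P[1])[[1,0]]))
P=np.array([onplane(b,px(p),z+.125) for p in[(115,206),(175,255)]]);print('top',P)
R=np.array([onplane(b,px(p),.04) for p in[(88,395),(177,488),(328,362)]]);print('rim',(R[0]+R[2])/2,np.arctan2(*(R[2]-R[1])[[1,0]]))
E
```

```text
bottom [[ 0.38499834 -0.32916909  0.057     ]
 [ 0.40585167 -0.37318798  0.057     ]
 [ 0.49007125 -0.33221659  0.057     ]] [ 0.43753479 -0.33069284  0.057     ] 0.04870856319068119 0.0936567765335219 0.4527756315501444
top [[ 0.38427565 -0.33596373  0.182     ]
 [ 0.40618086 -0.37920111  0.182     ]]
rim [ 0.43443835 -0.33855     0.04      ] 0.5288553905378114
```

```bash
python3 - <<'E'
from h import *
env.movel([*CR,.133],.1);s=sp()
b=snap('side');im=crop(b,238,318,312,380,10,'')
g=s['position']
for c,y,l,w,z,col in((CR,CY,.121,.078,.04,(0,0,255)),(CR,CY,.105,.062,.04,(255,0,255)),(g[:2],CY,.095,.052,.0445,(0,255,0))):
    for i in(1,-1):
        for j in(1,-1):
            p=[*(np.array(c)+Ro.from_euler('z',y).apply([i*l/2,j*w/2,0])[:2]),z]
            u=(proj(b,p)-[238,318]+.5)*10-.5;cv2.circle(im,tuple(int(v) for v in u),4,col,-1)
cv2.imwrite('pics/g3.png',im[:600])
E
```

```text
{'clock': 7.85, 'joints': [-0.871, 0.458, 1.56, 0.0, 1.125, 0.265], 'position': [0.434, -0.335, 0.133], 'ee_rot': [0.38, 0.596, -0.38, 0.596], 'contact_force': [0.014, 0.329, -5.794], 'ft_torque': [-0.064, -0.042, 0.002], 'finger_gap': 0.61}
```

View pics/g3.png

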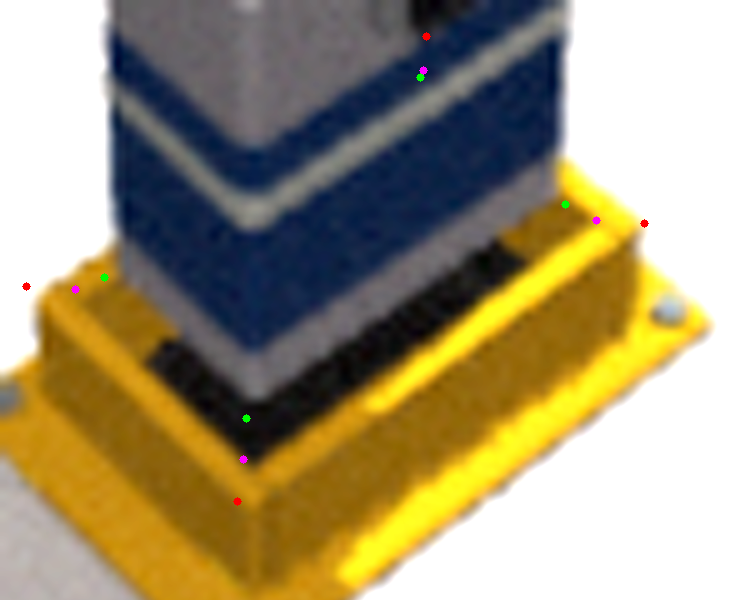

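The tin's bottom is over the pocket. Comparing the drawn corners with the seen ones (near tin corner at (255,402), inner rim corner at (248,463)), it sits a few mm towards +y, so I shift it 2.5 mm and lower it with a guard.

```bash
cat >> h.py <<'E'
P2=CR+[0,-.0025]
E
python3 - <<'E'
from h import *
env.movel([*P2,.133],.05)
s=sp();g=env.movel([*P2,.090],.05,guard=6);print(g);s=sp()
b=snap('side');cv2.imwrite('pics/g4.png',crop(b,220,270,330,385,5,''))
E
```

```text
{'clock': 8.15, 'joints': [-0.874, 0.46, 1.554, 0.0, 1.126, 0.262], 'position': [0.434, -0.338, 0.133], 'ee_rot': [0.38, 0.596, -0.38, 0.596], 'contact_force': [-0.431, 0.307, -5.268], 'ft_torque': [0.08, -0.012, -0.001], 'finger_gap': 0.604}
True
{'clock': 8.875, 'joints': [-0.874, 0.51, 1.593, 0.0, 1.042, 0.262], 'position': [0.434, -0.337, 0.094], 'ee_rot': [0.381, 0.597, -0.38, 0.595], 'contact_force': [-0.264, 1.215, 3.018], 'ft_torque': [0.089, -0.0, 0.137], 'finger_gap': 0.605}
```

View pics/g4.png

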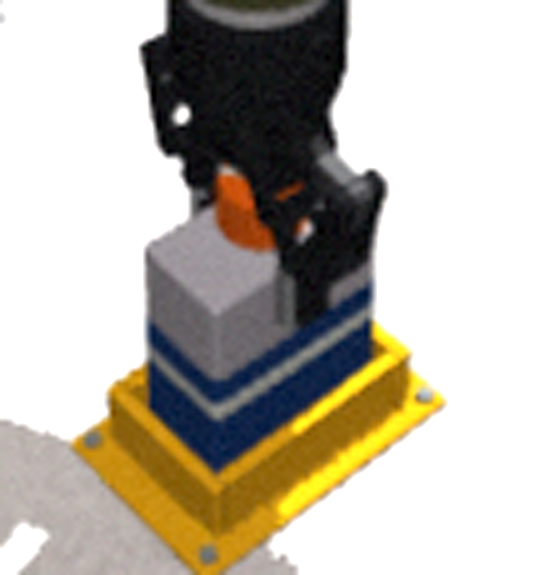

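The tin is seated in the pocket with its bottom at about 6 mm, upright. Next I release, retreat and locate the cap.

```bash
python3 - <<'E'
from h import *
env.release();env.hold(.2)
env.movel([*P2,.26],.15)
j=list(monitor.sense()['joints']);j[5]=-2.6;env.set_joints(j)
s=sp()
a=snap('top');b=snap('side')
im=np.zeros((600,800,3),np.uint8);c=crop(b,240,270,310,350,7,'')[:,:400];im[:560,:c.shape[1]]=c
c=crop(a,400,240,465,310,6,'');im[:420,405:405+390]=c
cv2.imwrite('pics/g5.png',im)
f,h=masks(b);m=(h[...,0]>5)&(h[...,0]<17)&(h[...,1]>190)&(h[...,2]>200);m[:260]=0;m[320:]=0;m[:,:240]=0;m[:,310:]=0
ys,xs=np.where(m);print(cen(m),xs.min(),xs.max(),ys.min(),ys.max())
print('pred',proj(b,[*P2,.160]),proj(b,[*P2,.147]))
E
```

```text
{'clock': 13.242, 'joints': [-0.874, 0.352, 1.371, 0.0, 1.425, -2.6], 'position': [0.434, -0.337, 0.259], 'ee_rot': [-0.535, 0.459, 0.539, 0.46], 'contact_force': [0.409, -0.119, 0.416], 'ft_torque': [-0.029, 0.019, 0.024], 'finger_gap': 0.999}
[(np.int32(113), np.float64(272.2), np.float64(304.7))] 264 279 300 310
pred [271.44794224 304.97958687] [271.47058264 309.44600888]
```

View pics/g5.png

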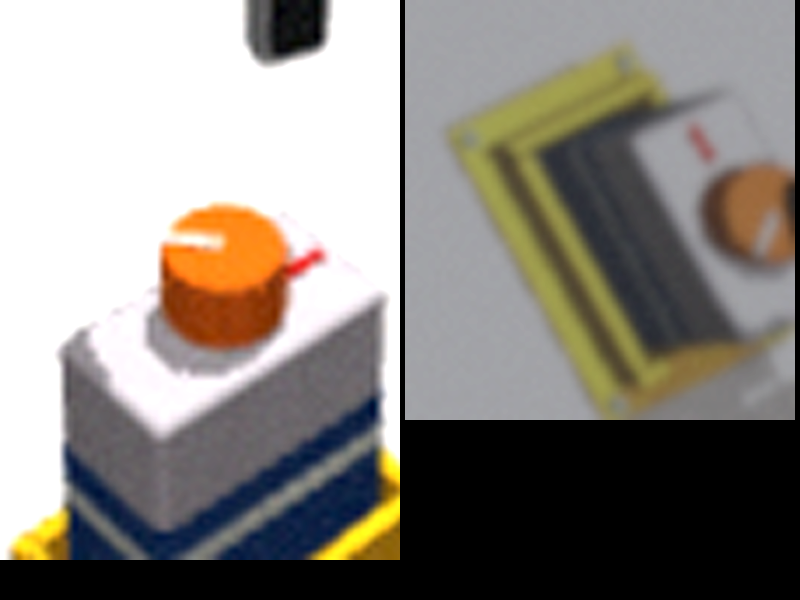

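The tin stands upright in the pocket and the cap matches the predicted place to about 1 px, with the white line still about 2.2 rad open. Next I grip the cap and turn it clockwise while watching the wrist moment.

```bash
python3 - <<'E'
from h import *
C=P2+[.001,0]
env.movel([*C,.18],.15)
print('guard',env.movel([*C,.132],.08,guard=10))
env.close_gripper(25);s=sp()
t0=s['ft_torque'][2];j=list(s['joints']);j0=j[5]
while j[5]-j0<2.9:
    j[5]+=.12 if j[5]-j0>1.5 else .25
    env.set_joints(j);s=monitor.sense();t=s['ft_torque'][2]-t0
    print(round(s['joints'][5]-j0,3),'cmd',round(j[5]-j0,3),round(t,3),round(s['clock'],2),np.round(s['contact_force'],1),round(s['finger_gap'],3))
    if abs(t)>.33: break
E
```

```text
guard False
{'clock': 15.25, 'joints': [-0.872, 0.466, 1.548, 0.0, 1.134, -2.599], 'position': [0.435, -0.337, 0.132], 'ee_rot': [-0.535, 0.459, 0.539, 0.46], 'contact_force': [-0.872, 1.872, 3.91], 'ft_torque': [0.307, 0.037, 0.043], 'finger_gap': 0.457}
0.246 cmd 0.25 -0.06 15.6 [-0.2  0.1  0.3] 0.46
0.494 cmd 0.5 -0.136 15.95 [ 0.6 -0.7  0.3] 0.459
0.743 cmd 0.75 -0.089 16.3 [-0.2  0.2 -1.2] 0.459
0.993 cmd 1.0 -0.022 16.65 [-0.3 -0.  -0.4] 0.46
1.243 cmd 1.25 -0.109 17.0 [-0.5  0.1 -1.2] 0.458
1.493 cmd 1.5 -0.078 17.35 [-0.3  1.5 -1.6] 0.461
1.743 cmd 1.75 -0.136 17.7 [-0.1  0.4 -0.6] 0.46
1.863 cmd 1.87 -0.15 17.95 [ 0.1  1.1 -1.5] 0.456
1.983 cmd 1.99 -0.164 18.2 [-0.5  1.4 -1.9] 0.46
2.103 cmd 2.11 -0.083 18.45 [-0.1  1.8 -2.6] 0.462
2.223 cmd 2.23 -0.032 18.7 [-0.1  1.3 -3.6] 0.461
2.343 cmd 2.35 -0.054 18.95 [-0.6  3.6 -0.8] 0.458
2.463 cmd 2.47 0.161 19.2 [-4.2  2.   2. ] 0.461
2.584 cmd 2.59 0.215 19.45 [-5.7  2.4  5.2] 0.461
2.703 cmd 2.71 0.05 19.7 [-4.   2.5  3.4] 0.457
2.823 cmd 2.83 -0.0 19.95 [-2.   2.2  2.1] 0.459
2.943 cmd 2.95 0.067 20.2 [-0.1  4.3  1.7] 0.461
```

```bash
python3 - <<'E'
from h import *
env.release();env.hold(.2)
p=monitor.sense()['position'];env.movel([p[0],p[1],.27],.15)
j=list(monitor.sense()['joints']);j[0]+=.35;env.set_joints(j)
s=sp()
a=snap('top');b=snap('side')
im=np.zeros((600,800,3),np.uint8);c=crop(b,240,270,310,350,7,'')[:,:400];im[:560,:c.shape[1]]=c
c=crop(a,405,240,470,310,6,'');im[:420,405:405+390]=c
cv2.imwrite('pics/g6.png',im)
E
```

```text
{'clock': 22.783, 'joints': [-0.524, 0.35, 1.349, -0.0, 1.451, 0.351], 'position': [0.524, -0.168, 0.269], 'ee_rot': [0.3, 0.643, -0.3, 0.638], 'contact_force': [-0.562, -0.27, 0.714], 'ft_torque': [-0.036, -0.002, 0.096], 'finger_gap': 1.002}
```

View pics/g6.png

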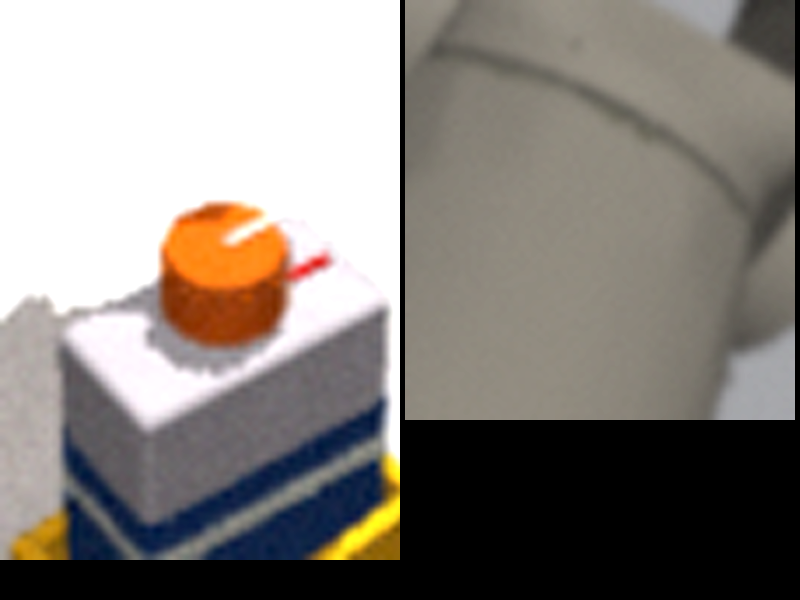

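The cap line (225,245)→(268,218) now points nearly along the red mark (290,275)→(328,257). I measure the residual angle from the pixels.

```bash
python3 - <<'E'
from h import *
from math import atan2
b=snap('side');px=lambda p:(np.array(p)+.5)/7-.5+[240,270]
W=lambda p,z:onplane(b,px(p),z)
d=lambda p,r,z:atan2(*(W(r,z)-W(p,z))[[1,0]])
print('line',d((225,245),(268,218),.160),'red',d((290,275),(328,257),.131),'edge',d((152,430),(385,308),.131))
# mask-based
f,h=masks(b);R=np.s_[295:315,255:292];ff=f[R].astype(int)
def fit(w,z,n):
    ys,xs=np.where(w>0);P=np.array([onplane(b,(x+255,y+295),z)[:2] for x,y in zip(xs,ys)]);ww=w[ys,xs]
    c=np.average(P,axis=0,weights=ww);C=np.cov((P-c).T,aweights=ww);v=np.linalg.eigh(C)[1][:,1];print(n,len(xs),c.round(4),'yaw',np.arctan(v[1]/v[0]).round(3));return c
red=np.clip(ff[...,0]-ff[...,1]-40,0,None)*(ff[...,2]>ff[...,1]-25)*(ff[...,0]>120);rc=fit(red,.131,'red')
hh=h[R];org=(hh[...,0]>5)&(hh[...,0]<20)&(hh[...,1]>190)&(hh[...,2]>150)
ys,xs=np.where(org);x1=xs.max();print('org extents',xs.min()+255,x1+255,ys.min()+295)
xx,yy=np.meshgrid(np.arange(255,292),np.arange(295,315))
# blue content inside cap-top ellipse -> white line
Wd=np.array([[onplane(b,(x,y),.160)[:2] for x in range(255,292)] for y in range(295,315)])
cc=np.array(W((225,248),.16)[:2]);ins=np.linalg.norm(Wd-cc,axis=2)<.0185
wl=np.where(ins,np.clip(ff[...,2]-60,0,None),0);lc=fit(wl,.160,'line')
print('cap ctr',cc,'line dir',atan2(*(lc-cc)[::-1]),'red dir from cap',atan2(*(rc-cc)[::-1]))
E
```

```text
line 0.4705507345497494 red 0.320664651773612 edge 0.3509031946414989
red 14 [ 0.4654 -0.3228] yaw 0.353
org extents 263 280 299
line 20 [ 0.444  -0.3313] yaw 0.302
cap ctr [ 0.43453804 -0.33741209] line dir 0.5721248858441391 red dir from cap 0.4406361607618442
```

The residual is about 0 ± 0.15 rad, which doesn't settle it. I regrip at another angle, turn further, and average the moment to feel the stop.

```bash
python3 - <<'E'
from h import *
C=P2+[.0005,0]
J=kinematics.ik([*C,.20],q(CY-1.31-.2)) # j6 ~0.2
env.set_joints(J)
print('guard',env.movel([*C,.132],.1,guard=10))
def avg():
    L=[]
    for _ in range(6): env.hold(.03);s=monitor.sense();L.append([s['ft_torque'][2],s['joint_efforts'][5],*s['contact_force']])
    return np.mean(L,0)
t0=avg();env.close_gripper(28);s=monitor.sense();print(t0.round(3),avg().round(3))
j=list(s['joints']);j0=j[5]
for k in range(8):
    j[5]+=.1;env.set_joints(j);s=monitor.sense();print(round(s['joints'][5]-j0,3),round(j[5]-j0,3),(avg()-t0).round(3),round(s['clock'],2))
E
```

```text
guard False
[ 0.009  0.     0.122  0.078 -0.025] [ 1.000e-02  4.000e-03 -1.144e+00  1.947e+00  4.227e+00]
0.098 0.1 [ 0.133  0.161 -2.514  3.194  2.73 ] 25.73
0.197 0.2 [0.071 0.086 0.529 3.537 1.003] 26.18
0.297 0.3 [0.184 0.216 0.84  3.933 0.414] 26.63
0.397 0.4 [0.239 0.248 1.018 4.313 0.301] 27.08
0.498 0.5 [0.213 0.23  1.57  4.332 0.915] 27.53
0.599 0.6 [0.024 0.064 1.537 3.823 1.214] 27.98
0.698 0.7 [0.15  0.159 2.305 4.243 2.427] 28.43
0.798 0.8 [0.044 0.09  2.382 3.62  2.24 ] 28.88
```

```bash
python3 - <<'E'
from h import *
env.release();env.hold(.2)
p=monitor.sense()['position'];env.movel([p[0],p[1],.28],.15)
j=list(monitor.sense()['joints']);j[0]=.25;env.set_joints(j)
s=sp()
a=snap('top');b=snap('side')
im=np.zeros((600,800,3),np.uint8);c=crop(b,245,290,295,340,8,'')[:,:400];im[:400,:c.shape[1]]=c
c=crop(a,425,242,475,302,8,'');im[:480,400:800]=c
cv2.imwrite('pics/g7.png',im)
E
```

```text
{'clock': 33.042, 'joints': [0.249, 0.34, 1.336, -0.0, 1.467, 1.002], 'position': [0.492, 0.245, 0.279], 'ee_rot': [0.26, 0.658, -0.261, 0.657], 'contact_force': [-0.849, -0.325, 0.184], 'ft_torque': [0.025, -0.006, 0.026], 'finger_gap': 1.0}
```

View pics/g7.png

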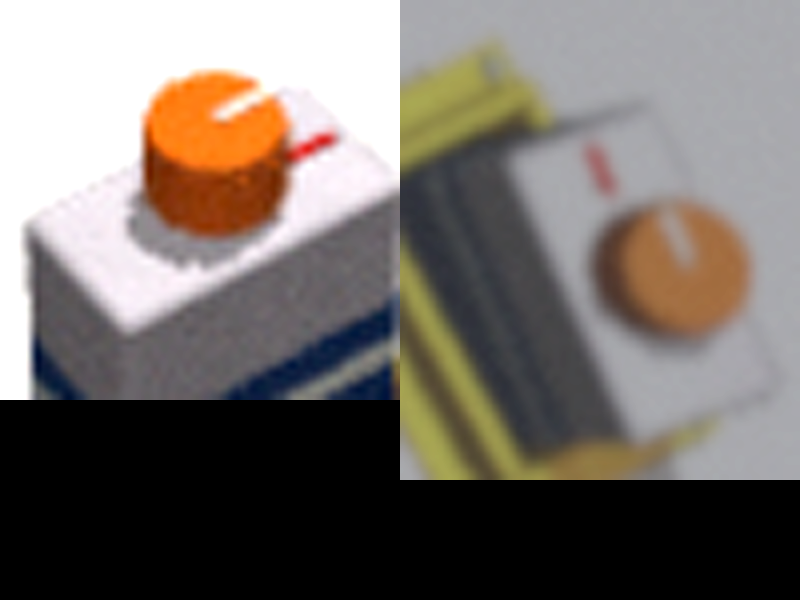

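The line and the red mark are now parallel in the top view: (690,268)→(668,208) against (608,192)→(592,148), both about 20° off vertical. The line didn't advance although the jaws turned another 0.8 rad, so the cap is at its stop. The arm is clear, so I hand in.

```bash
python3 -c "
from h import *
env.hold(.5);job.hand_in();print(monitor.sense()['clock'])"
```

```text
the job is handed in; nothing more can be done
the job is handed in; nothing more can be done
```

The job is handed in: the tin stands upright in the yellow cradle with its cap turned fully home, at about 33.5 s on the robot's clock. `hand_in` reports no verdict. I gripped the tin by its wide faces at 25 N, lowered it into the cradle with a force guard, and turned the cap clockwise in two grasps (25 N and 28 N).

**Checks that agreed:**
- In the last top view the cap's white line is parallel to the tin's red mark.
- The second grasp turned the jaws another 0.8 rad, but the line hardly moved in the pictures. The moment went up and down at 0.02 to 0.24 N m, which fits the jaws slipping on a cap at its stop.
- The tin was upright and seated, and the gripper was open and well clear.

**Checks that were unclear or disagreed:**
- There was no clean moment jump at the stop in the first twist, because the reading was too noisy.
- The side view alone gave the remaining cap angle only to about ±0.15 rad.
- The side view put the tin a few millimetres off the cradle's centre before lowering, so I shifted it 2.5 mm.
- I did not re-measure the other items afterwards. The force readings showed no unplanned contact.

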